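# Set the trimmer's front gauge and hold it for clamping

## Task

Set the front gauge of the guillotine trimmer for 150 mm shell strips: squeeze in the lock button in the side of the gauge's upright grip, and with it squeezed draw the telescoping gauge arm out of its sleeve until its scale reads 150 mm, the third long line standing at the sleeve's mouth. Finish while holding the grip still on that mark with the button kept fully squeezed, so that I can tighten the clamp screw. Leave the jar, the hammer and the tray of shell where they are.

Things in the scene. Friction and masses are not known exactly. Their poses are not given: they have to be found in the camera images.
- trimmer: Grey guillotine trimmer fixed on the bench; bed 360 mm (x) by 300 mm (y 0 to +300), top 50 mm above the bench. Dark steel blade arm, down, along the cutting edge: top 83 mm high, outer side at y -18 mm; clear guard behind it 100 mm high, handle at x -285 mm 112 mm high. Origin at bench level below the cutting edge, on the gauge's centreline; z up. The gauge slides out along the trimmer's -y.
- sleeve_mouth (a point): Middle of the mouth of the flat steel sleeve, where the scale is read, on the top face of the gauge's bar, 34 mm above the bench; in the trimmer's frame at (0, -20, 34) mm. Axes as the trimmer's. The black clamp screw on the sleeve's -x side is left to the worker.
- gauge (a joint): Reading of the gauge in m: distance from the cutting edge to the stop face (below), growing as the arm is drawn out along the trimmer's -y. Range 0.038 to 0.190. Starts locked by a toothed lock (a notch every 10 mm, about 3 mm play) between 0.045 and 0.105. Squeezed free it slides with about 2 N and stays where it is put; locked it cannot be pulled.
- stop_face (a point): Middle of the upper edge of the stop face, 62 mm above the bench. The stop is an aluminium plate, 160 mm along the trimmer's x, 6 mm thick, between grip and blade. The bar (29 mm wide) runs from it to the sleeve: black lines every 5 mm, half width every 10, full width at 50, 100, 150; each stands at the mouth at its reading, so the bar then shows the reading less 20 mm. Axes as the trimmer's.
- grip (a point): Point to take the gauge by: centre of its black upright grip with the button squeezed, 76 mm above the bench, 28 mm outward (trimmer's -y) of the stop face. The grip is 42 mm long along y, top 98 mm above the bench, and is pinched along the trimmer's x: 34 mm wide over the button, 29 mm with it fully in. A foot 46 mm wide lies below 40 mm height. Axes as the trimmer's.
- lock_button (a joint): Travel of the lock button in m: 0 when out (locked), 0.005 fully in; frees the arm beyond 0.003. A steel spring button, 24 mm (y) x 30 mm (high), in the +x side of the grip, pressed along the trimmer's -x; moves from about 8 N, fully in at 10 N: a grip of 20 to 30 N keeps it in. Let go, it springs out and locks at the next notch.
- button_face (a point): Centre of the button's outer face, 76 mm above the bench, 19 mm to the trimmer's +x of the grip's centre when out. Axes as the trimmer's.
- jar: Glass jar with metal lid, 60 mm wide, 72 mm high, loose on the bench off the stop plate's +x end; origin at the centre of its underside. Not to be disturbed.
- hammer: Small hammer 230 mm long lying loose on the bench beyond the gauge's outer end; origin at its underside. Not to be disturbed.
- tray: Cardboard tray 85 x 60 x 20 mm with pieces of shell, loose on the trimmer's bed; origin at the centre of its underside. Not to be disturbed.

How it is judged:
By the outcome, as a careful person would: the job done as asked, in the order asked, and still so for the second after the job is handed in, while the arm keeps its last pose, push and grip.
It also fails if it takes over 38 s, if anything falls off the work surface, if the arm or the gripper's body presses on something with over 40 N, if the wrist force passes 120 N, or if a joint passes its speed limit or range.

## Robot

A 6-joint arm with a two-finger parallel gripper is mounted at the origin on the work surface. World frame = base frame: x ahead of the robot, y to its left, z up, the work surface at z = 0. Lengths are in m, angles in rad, forces in N, time in s.
With the tool pointing down it reaches from about 0.35 to 0.925 m from the base axis. Payload 6.4 kg.
Tool frame: the origin (TCP) lies between the finger pads; the fingertips stand 25 mm ahead of it and the grasp point (between the pads) lies 6 mm ahead of it; z points along the fingers, y is the direction in which the jaws open and shut (so a half turn about z gives the same grasp; the last joint's range is limited). The gripper opens to 94 mm and grips with 3 to 60 N. Pads are 16 mm wide; open, the fingers measure 119 mm over their backs; the gripper's body (75 mm by 177 mm) begins 78 mm behind the grasp point.
Start: joints at [-1.502, 0.245, 1.558, -0, 1.339, -0.174], TCP at [0.156, -0.631, 0.23] pointing down, gripper open.
Joint ranges: [-3.13, 3.13], [-1.02, 2.26], [0.13, 2.54], [-0.95, 4.09], [0.21, 2.88], [-2.74, 2.74]. Speed limits (rad/s): [2.57, 2.57, 3.14, 3.14, 3.14, 3.14].

## Interface

Orientations are given as a 3x3 rotation matrix whose columns are the frame's x, y, z axes.
In Python, from bench import observe, capture, hand_in, outline_of gives the robot as it stands.
- The arm moves only by the tool send_rows, never from a script. Its argument "increments" is a list that holds one entry, the list of rows, each a list of 7 numbers: the shift along the tool's x, y, z in cm, then the turn, a rotation vector about the tool's x, y, z in rad, then the finger opening in cm, from 0 to 9.4. In form: [[[tx, ty, tz, wx, wy, wz, hand], ...]]. A call has exactly 8 rows; each row shifts and turns the pose as measured when the row begins, along the tool's axes as they then stand; what a row does not reach is not made up. A row lasts 1/10 s, in which the tool goes at most 50 mm and 8.59 degrees, less where a joint would pass 70% of its speed; a pose out of reach is approached as far as the arm can. A call is refused whole if a number of a shift passes 5 or a number of a turn 0.15, either way. A call with a gripper value outside its range is refused whole. The fingers move at their own pace and stop on an object; "newtons" is the grip in N (left out, the last holds). Time passes only in rows, so rows that do not move let the fingers close, or fill a call up. It gives the time, the measured TCP pose, the force and the opening at its end, in the units of the state.
- observe(): the state, without advancing time (a new reading comes with each control period).
- capture(name): name is "side" or "top"; returns a dict with "color" (480x640x3 uint8, blue, green, red), "fov_y" (degrees; the focal length in pixels is half the picture's height over the tangent of half this angle, whatever the lens; pixels are square), "cx", "cy" (the principal point, pixels), "world_from_camera" (4x4, takes a point from camera to world coordinates). Camera axes: x right, y up, looking along -z (the intrinsics and any distortion apply to the point x, -y, -z); pixel columns grow to the right and rows downward; lengths in m; the calibration is good to about 2 mm. A picture is of the moment at which its call begins. There is no depth.
- hand_in(): hands the job in, once; it reports no verdict.
Trained networks look in a picture, given as the dict that the camera call returned (one of the last four; its "shot" number tells which), for a name from the list of things; names that differ only in an ending like _2 or _b are one class to them, and where a whole thing is asked for, a point or a joint stands for the part that bears it (a point fixed in the world has none). Each returns a list of dicts, best first, with "confidence" (0 to 1); they miss things now and then, are a little off and sometimes report something else, mostly with a low value. They report only what shows in the picture. A call takes as long as a camera call.
- outline_of(picture, thing): "region" (480x640 bool, what is visible of it) and "rect" ([centre column, centre row, width, height] in pixels, round what is visible of it).
The state is a dict: "time": time; "joint_positions": joint angles; "qvel": joint speeds; "effort": joint torques, N m; "eef_pos": TCP position; "orientation": TCP orientation; "force": force on the tool from outside, world axes, zero at the start; "moment": the same for the moment, N m; "finger_gap": finger opening in m.
Only numpy, scipy, OpenCV 4.12 (cv2) and the standard library are available. Lean on these libraries where they do the work, as an engineer would, in place of code of your own. Each camera call takes 0.05 s, during which the arm holds its last target. There are 200 camera calls.

## Working session

There is one attempt and no reset: what is moved stays moved. The work goes in short steps, Python scripts to look and compute and a tool call to move; the robot and the scene stay as the last step left them, time stands still between calls to the robot, and variables do not carry over. Pictures are saved under pics/ and viewed, about 8 in all and at most 12, crops included, and the job is handed in when it is done.

Besides the shell and the picture viewer there is one more tool, called after "Emit:" as name(argument=value, ...), one argument or row to a line, values as JSON. send_rows: Moves the arm, as the interface text tells. Its arguments: {"type":"object","properties":{"increments":{"type":"array","items":{"type":"array","items":{"type":"array","items":{"type":"number"}}}},"newtons":{"type":"number"}},"required":["increments"]}

```bash
mkdir -p pics; ls; python3 - <<'E'
from bench import observe, capture
import cv2
print(observe())
for n in("side","top"):
    p=capture(n); cv2.imwrite(f"pics/{n}0.png",p["color"])
    print(n,p["fov_y"],p["cx"],p["cy"],p["world_from_camera"],[k for k in p if k!="color"])
E
```

```text
pics
{'time': 0.0, 'joint_positions': array([-1.50207833e+00,  2.45803832e-01,  1.55900435e+00, -3.36945889e-05,
        1.33867268e+00, -1.74119466e-01]), 'qvel': array([ 0.00034787,  0.00059944, -0.00029121, -0.00221003,  0.00012632,
       -0.00164799]), 'effort': array([-2.43048606e-03, -4.15838921e+01, -3.14603376e+01,  6.82729343e-02,
        3.33172653e-02, -1.57234026e-04]), 'eef_pos': array([ 0.15624453, -0.63037652,  0.22935705]), 'orientation': array([[ 9.70657745e-01,  2.40465205e-01, -1.62365415e-04],
       [ 2.40465079e-01, -9.70655967e-01,  1.88150181e-03],
       [ 2.94834761e-04, -1.86533752e-03, -9.99998217e-01]]), 'force': array([-0.26325634,  0.16860728,  0.29257927]), 'moment': array([-0.05332924,  0.013168  ,  0.04834069]), 'finger_gap': 0.09403547377561224}
side 43.197108803624126 325.9967341994439 248.78992425460643 [[-0.7248522   0.3227604  -0.6086173  -0.07863697]
 [-0.68866788 -0.36263464  0.6278795   0.81684947]
 [-0.01805107  0.87425502  0.48513123  0.62999495]
 [ 0.          0.          0.          1.        ]] ['fov_y', 'cx', 'cy', 'world_from_camera', 'shot']
top 50.696311569458686 324.9614713864948 237.095881968602 [[-0.02795106  0.99833142 -0.0505283   0.55134884]
 [-0.99957523 -0.02749711  0.00965731  0.09503397]
 [ 0.00825182  0.05077677  0.99867594  0.99568024]
 [ 0.          0.          0.          1.        ]] ['fov_y', 'cx', 'cy', 'world_from_camera', 'shot']
```

View pics/side0.png

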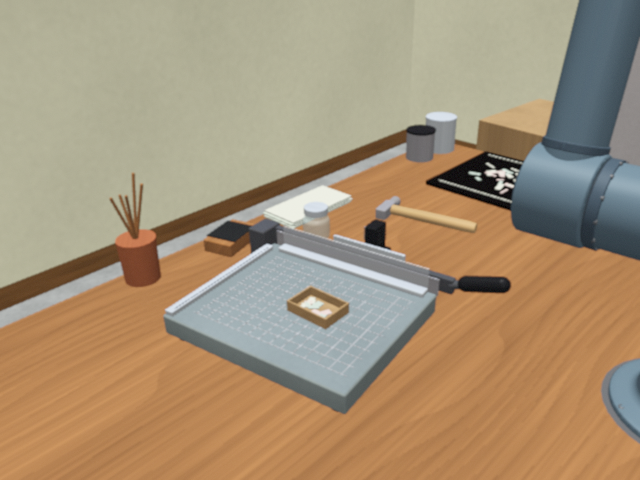

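View pics/top0.png

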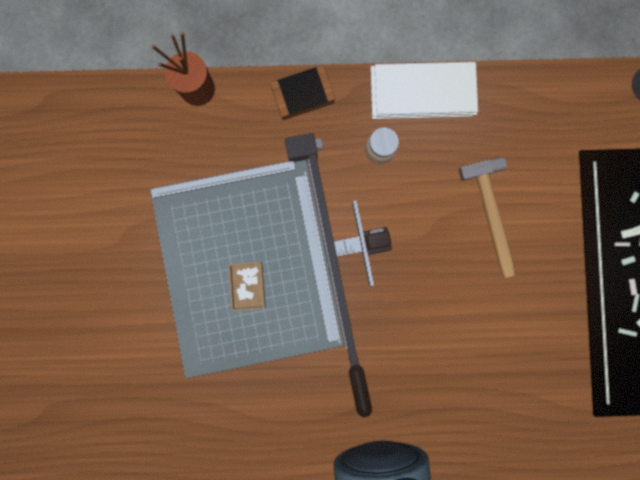

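The side view shows the trimmer at mid-picture, the grip (375,235) hidden partly behind the blade, the jar (316,220) and the hammer (425,215). In the top view the stop plate runs from (355,202) to (372,284), the grip is at about (378,240), and the jar is at (383,143). The arm is clear of everything.

```bash
cat > h.py <<'E'
import numpy as np, cv2
from bench import observe, capture, outline_of
def ray(p,u,v):
    f=240/np.tan(np.radians(p["fov_y"]/2)); T=p["world_from_camera"]
    return T[:3,3],T[:3,:3]@np.array([(u-p["cx"])/f,-(v-p["cy"])/f,-1])
def at(p,u,v,z):
    o,d=ray(p,u,v); return o+d*(z-o[2])/d[2]
def proj(p,X):
    f=240/np.tan(np.radians(p["fov_y"]/2)); T=p["world_from_camera"]
    c=T[:3,:3].T@(np.asarray(X)-T[:3,3]); return p["cx"]-f*c[0]/c[2]*1, p["cy"]+f*c[1]/c[2]
def crop(p,x0,y0,x1,y1,s,name):
    cv2.imwrite(name,cv2.resize(p["color"][y0:y1,x0:x1],None,fx=s,fy=s,interpolation=cv2.INTER_CUBIC))
E
python3 - <<'E'
from h import *
p=capture("top")
for n in("trimmer","gauge","grip","stop_face","lock_button","jar","hammer"):
    for r in outline_of(p,n)[:1]:
        m=r["region"].astype(np.uint8); rr=cv2.minAreaRect(cv2.findNonZero(m)) if m.any() else None
        print(n,round(r["confidence"],2),np.round(r["rect"],1),int(m.sum()),rr)
        if n=="trimmer":
            pass
print("plate",at(p,355.5,202,.062),at(p,372,284,.062))
for c in((152,192),(187,376),(342,346),(300,163)): print(c,at(p,*c,.05))
crop(p,290,120,420,300,4,"pics/c1.png") if False else crop(p,280,150,420,300,5,"pics/c1.png")
E
python3 -c "
import cv2;i=cv2.imread('pics/c1.png');print(i.shape);cv2.imwrite('pics/c1.png',cv2.resize(i,(560,600)))"
```

```text
trimmer 0.65 [270.5 273.9 240.  287.9] 34635 ((282.677734375, 285.26031494140625), (289.63238525390625, 227.6308135986328), 79.40266418457031)
gauge 0.87 [364.9 243.6  53.6  82.1] 1437 ((362.2464294433594, 243.70794677734375), (66.87550354003906, 53.11825942993164), 40.15599822998047)
grip 0.6 [360.8 241.3  59.1  85.2] 1416 ((362.25140380859375, 242.77627563476562), (69.64666748046875, 52.40224075317383), 41.987213134765625)
stop_face 0.62 [362.1 244.1  60.7  84.4] 1552 ((362.2476501464844, 243.21566772460938), (69.59442901611328, 54.14792251586914), 41.0548095703125)
lock_button 0.51 [373.5 231.8   7.7   3.2] 12 ((373.2735595703125, 231.20751953125), (1.6483265161514282, 7.28010892868042), 74.05460357666016)
jar 0.81 [381.2 145.4  32.1  39.6] 958 ((381.0, 146.0), (36.0, 32.0), 90.0)
hammer 0.77 [486.1 217.8  50.5 120.8] 2056 ((494.44122314453125, 219.26470947265625), (118.59991455078125, 47.77951431274414), 75.96376037597656)
plate [0.66211657 0.02762148 0.062     ] [0.50991329 0.00198392 0.062     ]
(152, 192) [0.69262159 0.40725138 0.05      ]
(187, 376) [0.35046122 0.34670983 0.05      ]
(342, 346) [0.39673775 0.06002573 0.05      ]
(300, 163) [0.74008924 0.12895545 0.05      ]
(750, 700, 3)
```

View pics/c1.png

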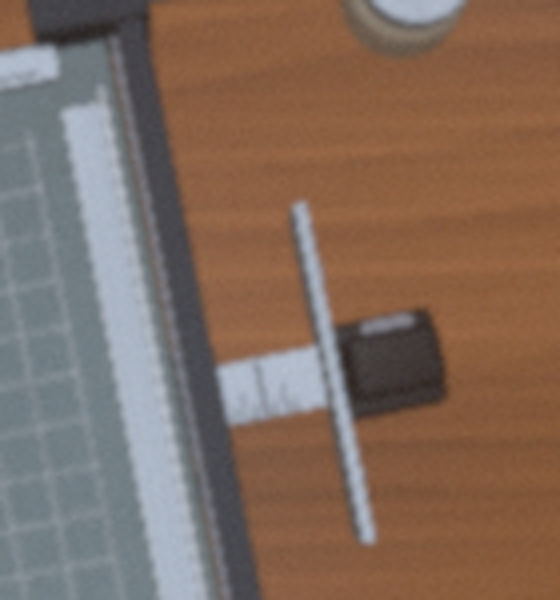

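The crop shows the plate ends at (301,202) and (368,544), the full-width 50 line at (262,388), the bar's inner end at (222,395), and the light button on the grip's +x side at (387,323).

```bash
python3 - <<'E'
from h import *
p=capture("top")
c=lambda x,y,z: at(p,280+x/4,150+y/4,z)[:2]
a,b=c(301,203,.062),c(368,543,.062)
d=a-b; print("plate",a,b,np.linalg.norm(d),np.degrees(np.arctan2(d[1],d[0])))
e1,e2=c(130,20,.083),c(243,590,.083); d2=e1-e2;print("blade ang",np.degrees(np.arctan2(d2[1],d2[0])))
th=np.arctan2(d[1],d[0]); ex=np.array([np.cos(th),np.sin(th)]); ey=np.array([-ex[1],ex[0]])
mid=(a+b)/2; face=mid+.003*ey; print("face",face,"grip",face-.028*ey)
print("grip top ctr",c(393,352,.098))
l50=c(262,388,.034); m=c(222,396,.034)
print("mouth-face",(m-face)@ey+.020,"l50-face",(l50-face)@ey, "l50 off x",(l50-face)@ex)
j=at(p,383,142,.072)[:2]; print("jar rel grip x,y",(j-(face-.028*ey))@ex,(j-(face-.028*ey))@ey)
for q in((462,172),(505,160),(487,175),(508,275)):
    h=at(p,*q,.02)[:2]-(face-.028*ey); print("ham",h@ex,h@ey)
E
```

```text
plate [0.6644555  0.02801264] [0.5067097  0.00208863] 0.1598617887243201 9.332590897586266
blade ang 9.578282198963155
face [0.5850961  0.01801093] grip [ 0.58963672 -0.00961845]
grip top ctr [ 0.59255516 -0.00818968]
mouth-face 0.06905286216422721 l50-face 0.029673569158306542 l50 off x -0.00018505505578380766
jar rel grip x,y 0.17607667740682095 -0.0453879142672756
ham 0.10041231438416985 -0.19368615549140472
ham 0.1076859291457513 -0.2809833550992694
ham 0.08547495505829117 -0.2403726419207102
ham -0.11218584940500792 -0.24028924097416043
```

```bash
cat > plan.py <<'E'
from h import *
def plan(target,ang,n):
    s=observe(); R=s["orientation"]; p=s["eef_pos"]
    a=np.arctan2(R[1,0],R[0,0]); d=np.asarray(target)-p
    dth=np.radians(ang)+np.pi/2-a; print("err world mm",np.round(d*1e3,1),"turn",round(dth,3),"tilt",np.round(R[:2,2],4))
    for i in range(n):
        t=a+dth*i/n; st=d/n*100
        print([round(float(v),2) for v in (st[0]*np.cos(t)+st[1]*np.sin(t), st[0]*np.sin(t)-st[1]*np.cos(t), -st[2], 0,0)]+[round(-dth/n,3)])
E
python3 -c "
from plan import *
plan([.590,-.0096,.2],9.4,16)"
```

```text
err world mm [433.7 621.3 -30.5] turn 1.492 tilt [ 0.0001 -0.    ]
[3.56, -3.12, 0.19, 0.0, 0.0, np.float64(-0.093)]
[3.84, -2.77, 0.19, 0.0, 0.0, np.float64(-0.093)]
[4.08, -2.4, 0.19, 0.0, 0.0, np.float64(-0.093)]
[4.29, -2.01, 0.19, 0.0, 0.0, np.float64(-0.093)]
[4.46, -1.6, 0.19, 0.0, 0.0, np.float64(-0.093)]
[4.59, -1.18, 0.19, 0.0, 0.0, np.float64(-0.093)]
[4.68, -0.75, 0.19, 0.0, 0.0, np.float64(-0.093)]
[4.73, -0.31, 0.19, 0.0, 0.0, np.float64(-0.093)]
[4.73, 0.13, 0.19, 0.0, 0.0, np.float64(-0.093)]
[4.7, 0.57, 0.19, 0.0, 0.0, np.float64(-0.093)]
[4.63, 1.01, 0.19, 0.0, 0.0, np.float64(-0.093)]
[4.51, 1.43, 0.19, 0.0, 0.0, np.float64(-0.093)]
[4.36, 1.85, 0.19, 0.0, 0.0, np.float64(-0.093)]
[4.17, 2.24, 0.19, 0.0, 0.0, np.float64(-0.093)]
[3.94, 2.62, 0.19, 0.0, 0.0, np.float64(-0.093)]
[3.68, 2.98, 0.19, 0.0, 0.0, np.float64(-0.093)]
```

Emit:
send_rows(
  increments=[
    [[3.6, -3.1, 0.2, 0, 0, -0.093, 9.4], [3.8, -2.8, 0.2, 0, 0, -0.093, 9.4], [4.1, -2.4, 0.2, 0, 0, -0.093, 9.4], [4.3, -2.0, 0.2, 0, 0, -0.093, 9.4], [4.5, -1.6, 0.2, 0, 0, -0.093, 9.4], [4.6, -1.2, 0.2, 0, 0, -0.093, 9.4], [4.7, -0.7, 0.2, 0, 0, -0.093, 9.4], [4.7, -0.3, 0.2, 0, 0, -0.093, 9.4]],
  ],
)

```text
time: 1.35
eef_pos: [0.3752, -0.3122, 0.2142]
orientation: [[0.535, 0.845, 0.002], [0.845, -0.535, -0.005], [-0.003, 0.005, -1.0]]
force: [0.8, -0.6, 0.6]
finger_gap: 0.0942
```

```bash
python3 -c "
from plan import *
plan([.590,-.0096,.2],9.4,8)"
```

```text
err world mm [214.8 302.6 -14.2] turn 0.729 tilt [ 0.0022 -0.005 ]
[4.63, 0.24, 0.18, 0.0, 0.0, np.float64(-0.091)]
[4.59, 0.66, 0.18, 0.0, 0.0, np.float64(-0.091)]
[4.51, 1.08, 0.18, 0.0, 0.0, np.float64(-0.091)]
[4.4, 1.48, 0.18, 0.0, 0.0, np.float64(-0.091)]
[4.24, 1.88, 0.18, 0.0, 0.0, np.float64(-0.091)]
[4.05, 2.26, 0.18, 0.0, 0.0, np.float64(-0.091)]
[3.83, 2.62, 0.18, 0.0, 0.0, np.float64(-0.091)]
[3.58, 2.95, 0.18, 0.0, 0.0, np.float64(-0.091)]
```

Emit:
send_rows(
  increments=[
    [[4.6, 0.2, 0.2, 0, 0, -0.091, 9.4], [4.6, 0.7, 0.2, 0, 0, -0.091, 9.4], [4.5, 1.1, 0.2, 0, 0, -0.091, 9.4], [4.4, 1.5, 0.2, 0, 0, -0.091, 9.4], [4.2, 1.9, 0.2, 0, 0, -0.091, 9.4], [4.0, 2.3, 0.2, 0, 0, -0.091, 9.4], [3.8, 2.6, 0.2, 0, 0, -0.091, 9.4], [3.6, 3.0, 0.2, 0, 0, -0.091, 9.4]],
  ],
)

```text
time: 2.15
eef_pos: [0.5946, 0.0061, 0.1996]
orientation: [[-0.193, 0.981, 0.009], [0.981, 0.193, -0.009], [-0.011, 0.007, -1.0]]
force: [0.1, -0.4, -0.1]
finger_gap: 0.0941
```

```bash
python3 -c "
from plan import *
plan([.590,-.0096,.15],9.4,4)"
```

```text
err world mm [ -4.6 -15.7 -49.6] turn -0.03 tilt [ 0.0091 -0.0094]
[-0.36, -0.19, 1.24, 0.0, 0.0, np.float64(0.008)]
[-0.36, -0.19, 1.24, 0.0, 0.0, np.float64(0.008)]
[-0.37, -0.18, 1.24, 0.0, 0.0, np.float64(0.008)]
[-0.37, -0.18, 1.24, 0.0, 0.0, np.float64(0.008)]
```

Emit:
send_rows(
  increments=[
    [[-0.4, -0.2, 1.2, 0.003, 0.005, 0.008, 7], [-0.4, -0.2, 1.2, 0.003, 0.005, 0.008, 7], [-0.4, -0.2, 1.2, 0, 0, 0.008, 7], [-0.3, -0.2, 1.2, 0, 0, 0.008, 7], [0, 0, 0, 0, 0, 0, 7], [0, 0, 0, 0, 0, 0, 7], [0, 0, 0, 0, 0, 0, 7], [0, 0, 0, 0, 0, 0, 7]],
  ],
)

```text
time: 2.95
eef_pos: [0.5893, -0.011, 0.1479]
orientation: [[-0.16, 0.987, 0.0], [0.987, 0.16, 0.0], [0.0, 0.0, -1.0]]
force: [0.3, 0.4, 1.2]
finger_gap: 0.07
```

```bash
python3 -c "
from plan import *
plan([.590,-.0096,.082],9.4,6)
for n in('side','top'):
    p=capture(n); 
    u,v=map(int,proj(p,[.59,-.01,.08])); print(n,u,v)
    x0,y0=u-80,v-60
    crop(p,x0,y0,x0+160,y0+120,5,'pics/%s1.png'%n); print(x0,y0)
"
```

```text
err world mm [  0.7   1.4 -65.9] turn 0.003 tilt [0.0003 0.0002]
[0.02, 0.02, 1.1, 0.0, 0.0, np.float64(-0.001)]
[0.02, 0.02, 1.1, 0.0, 0.0, np.float64(-0.001)]
[0.02, 0.02, 1.1, 0.0, 0.0, np.float64(-0.001)]
[0.02, 0.02, 1.1, 0.0, 0.0, np.float64(-0.001)]
[0.02, 0.02, 1.1, 0.0, 0.0, np.float64(-0.001)]
[0.02, 0.02, 1.1, 0.0, 0.0, np.float64(-0.001)]
side 374 231
294 171
top 378 239
298 179
```

View pics/side1.png

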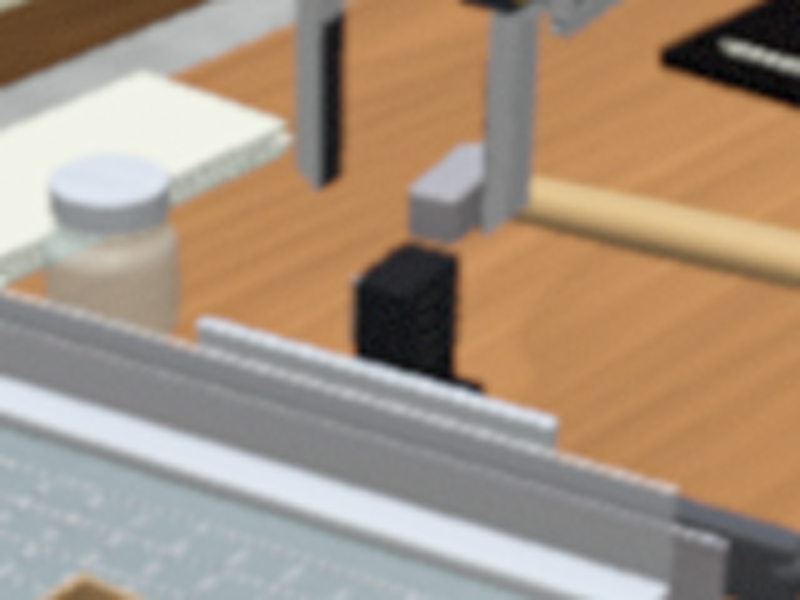

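The crop shows the two fingertips at (320,180) and (505,228). They straddle the grip, whose top is at (408,260), and the button is on its left (+x) side, so the alignment is good. I'll descend.

Emit:
send_rows(
  increments=[
    [[0.1, 0.1, 1.3, 0, 0, 0, 7], [0.1, 0, 1.3, 0, 0, 0, 7], [0, 0, 1.3, 0, 0, 0, 7], [0, 0, 1.2, 0, 0, 0, 7], [0, 0, 1.2, 0, 0, 0, 7], [0, 0, 0.3, 0, 0, 0, 7], [0, 0, 0, 0, 0, 0, 7], [0, 0, 0, 0, 0, 0, 6]],
  ],
)

```text
time: 3.85
eef_pos: [0.5892, -0.0077, 0.0746]
orientation: [[-0.161, 0.987, -0.002], [0.987, 0.161, 0.001], [0.001, -0.002, -1.0]]
force: [0.8, -0.1, -0.6]
finger_gap: 0.0649
```

```bash
python3 -c "
from plan import *
plan([.590,-.0096,.082],9.4,1)
for n in('side','top'):
    p=capture(n); 
    u,v=map(int,proj(p,[.59,-.01,.08])); 
    x0,y0=u-80,v-60
    crop(p,x0,y0,x0+160,y0+120,5,'pics/%s2.png'%n); print(n,x0,y0)
"
```

```text
err world mm [ 0.8 -1.9  7.4] turn 0.002 tilt [-0.0022  0.0008]
[-0.2, 0.05, -0.74, 0.0, 0.0, np.float64(-0.002)]
side 294 171
top 298 179
```

View pics/side2.png

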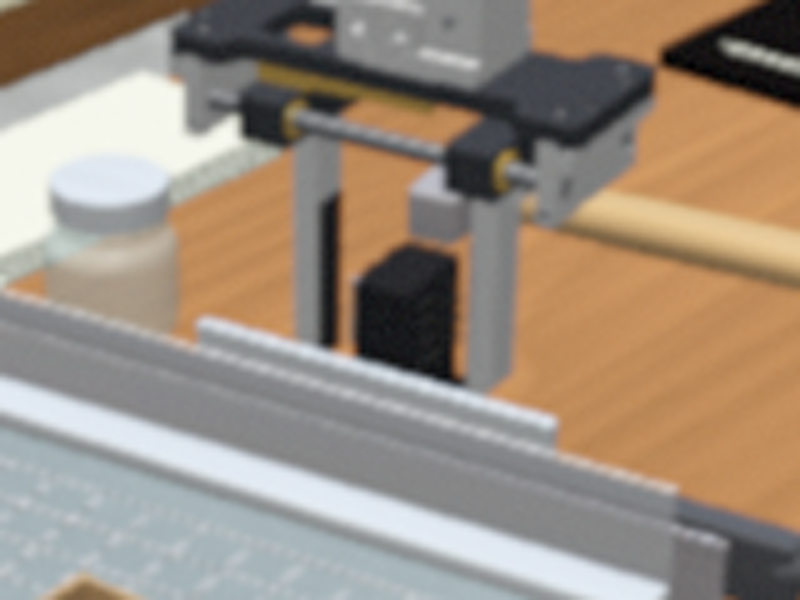

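The fingers straddle the grip: the left finger is at (318,340), the right at (492,385), and the grip lies between them. The TCP is 7 mm low, so I'll raise it and then squeeze.

Emit:
send_rows(
  increments=[
    [[-0.2, 0.1, -0.7, 0, 0, 0, 6], [0, 0, 0, 0, 0, 0, 5], [0, 0, 0, 0, 0, 0, 4], [0, 0, 0, 0, 0, 0, 3], [0, 0, 0, 0, 0, 0, 2], [0, 0, 0, 0, 0, 0, 2], [0, 0, 0, 0, 0, 0, 2], [0, 0, 0, 0, 0, 0, 2]],
  ],
  newtons=25,
)

```text
time: 4.75
eef_pos: [0.5897, -0.0106, 0.085]
orientation: [[-0.162, 0.987, -0.004], [0.987, 0.162, -0.001], [-0.001, -0.004, -1.0]]
force: [-3.3, -0.1, 0.6]
finger_gap: 0.0282
```

```bash
python3 -c "
from plan import *
plan([.590,-.0096,.082],9.4,1)
s=observe();print(s['finger_gap'],s['force'],s['moment'])"
```

```text
err world mm [ 0.3  1.  -3. ] turn 0.001 tilt [-0.004  -0.0014]
[0.09, 0.04, 0.3, 0.0, 0.0, np.float64(-0.001)]
0.028198162636174463 [-3.31334671 -0.06593532  0.62130378] [ 0.02585909 -0.49120386  0.06314507]
```

Emit:
send_rows(
  increments=[
    [[-0.4, 0, 0, 0, 0, 0, 2], [-0.6, 0, 0, 0, 0, 0, 2], [-0.8, 0, 0, 0, 0, 0, 2], [-0.8, 0, 0, 0, 0, 0, 2], [-0.8, 0, 0, 0, 0, 0, 2], [-0.6, 0, 0, 0, 0, 0, 2], [0, 0, 0, 0, 0, 0, 2], [0, 0, 0, 0, 0, 0, 2]],
  ],
)

```text
time: 5.55
eef_pos: [0.5971, -0.0533, 0.0851]
orientation: [[-0.161, 0.987, -0.003], [0.987, 0.161, 0.0], [0.001, -0.003, -1.0]]
force: [-1.4, 1.7, 1.9]
finger_gap: 0.0284
```

```bash
python3 -c "
from plan import *
plan([.590,-.0096,.082],9.4,1)
s=observe();print(s['finger_gap'],s['force'],s['moment'])
p=capture('top'); crop(p,280,150,420,270,5,'pics/top3.png')"
```

```text
err world mm [-7.1 43.7 -3.1] turn 0.002 tilt [-0.0033  0.0004]
[4.43, 0.0, 0.31, 0.0, 0.0, np.float64(-0.002)]
0.028356279358526786 [-1.43479324  1.70431719  1.93160838] [ 0.23727018 -0.45198172  0.08751448]
```

View pics/top3.png

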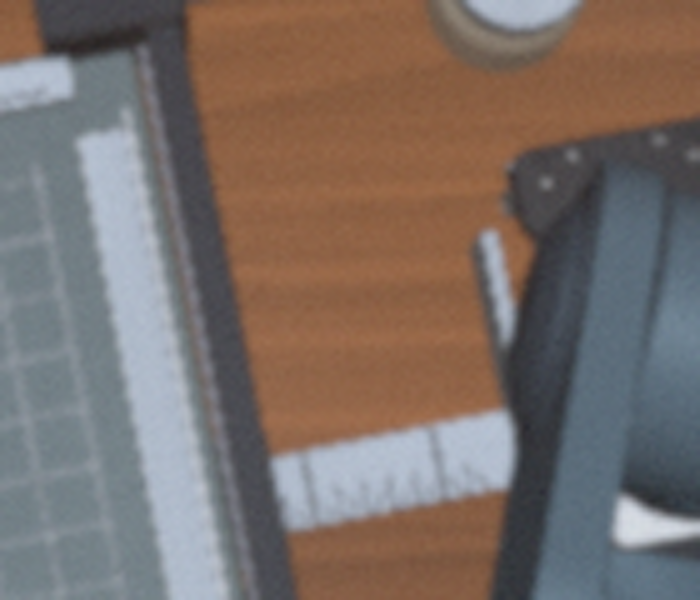

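The arm is free and slides at about 1.7 N. The crop shows the 100 line at (310,475), the 50 line at (440,455) and the bar's visible inner end at about (278,481), so the reading is about 112.5 mm. I'll draw out most of the remainder.

Emit:
send_rows(
  increments=[
    [[-0.4, 0, 0, 0, 0, 0, 2], [-0.6, 0, 0, 0, 0, 0, 2], [-0.8, 0, 0, 0, 0, 0, 2], [-0.7, 0, 0, 0, 0, 0, 2], [-0.5, 0, 0, 0, 0, 0, 2], [-0.3, 0, 0, 0, 0, 0, 2], [0, 0, 0, 0, 0, 0, 2], [0, 0, 0, 0, 0, 0, 2]],
  ],
)

```text
time: 6.4
eef_pos: [0.6032, -0.0885, 0.0851]
orientation: [[-0.162, 0.987, -0.003], [0.987, 0.162, 0.0], [0.001, -0.002, -1.0]]
force: [-1.7, 2.2, 0.6]
finger_gap: 0.0279
```

```bash
cat > meas.py <<'E'
from h import *
s=observe(); print("gap",s['finger_gap'],"F",s['force'].round(1),"tcp",s['eef_pos'])
th=np.radians(9.4); ex=np.array([np.cos(th),np.sin(th)]); ey=np.array([-ex[1],ex[0]])
F0=np.array([.5851,.0180])             # stop face at start
print("drawn since grasp mm", -(s['eef_pos'][:2]-[.5897,-.0106])@ey*1e3)
p=capture('top'); g=cv2.cvtColor(p['color'],cv2.COLOR_BGR2GRAY).astype(np.float32)
def prof(z,xs,ys,g=g):                 # mean grey over xs at trimmer-frame offsets from F0 along ey
    out=[]
    for y in ys:
        q=[proj(p,[*(F0+x*ex+y*ey),z]) for x in xs]
        m=np.array(q,np.float32)
        out.append(cv2.remap(g,m[:,:1],m[:,1:],cv2.INTER_CUBIC).mean())
    return np.array(out)
ys=np.arange(-.06,.08,.0005)
b=prof(.034,np.arange(0.002,.011,.0005),ys)   # +x half of the bar, only long lines reach it
for y,v in zip(ys[::2],b[::2]): print(f"{y*1e3:.0f}:{v:.0f}",end=" ")
print()
k=np.concatenate([np.arange(-.075,-.03,.002),np.arange(.03,.09,.002)])
ys2=np.arange(.02,.08,.0005); e=prof(.083,k,ys2); d=np.gradient(e); i=np.argmin(d[:]); print("blade outer edge y",ys2[i]*1e3,"-> mouth",ys2[i]*1e3-2)
crop(p,300,190,420,280,6,'pics/top_m%d.png'%(s['time']*100))
E
python3 meas.py
```

```text
gap 0.027879203277280218 F [-1.7  2.2  0.6] tcp [ 0.60321412 -0.08851793  0.08506228]
drawn since grasp mm 79.07886933496962
-60:190 -59:189 -58:189 -57:190 -56:190 -55:190 -54:191 -53:191 -52:188 -51:179 -50:167 -49:157 -48:155 -47:163 -46:176 -45:185 -44:190 -43:191 -42:190 -41:190 -40:190 -39:190 -38:189 -37:189 -36:189 -35:190 -34:190 -33:190 -32:190 -31:190 -30:190 -29:189 -28:189 -27:189 -26:190 -25:189 -24:189 -23:189 -22:189 -21:189 -20:189 -19:189 -18:189 -17:189 -16:189 -15:189 -14:189 -13:189 -12:189 -11:189 -10:188 -9:188 -8:188 -7:188 -6:188 -5:188 -4:189 -3:188 -2:185 -1:177 0:167 1:158 2:157 3:164 4:175 5:184 6:187 7:188 8:188 9:189 10:189 11:188 12:188 13:188 14:188 15:187 16:187 17:188 18:187 19:188 20:188 21:188 22:187 23:187 24:187 25:188 26:188 27:187 28:187 29:187 30:187 31:187 32:187 33:186 34:187 35:187 36:187 37:188 38:188 39:187 40:186 41:186 42:186 43:187 44:188 45:188 46:187 47:182 48:170 49:150 50:126 51:102 52:85 53:78 54:77 55:78 56:78 57:77 58:77 59:78 60:79 61:79 62:79 63:83 64:92 65:105 66:114 67:116 68:112 69:106 70:105 71:108 72:115 73:122 74:132 75:148 76:166 77:179 78:185 79:184 
blade outer edge y 51.50000000000003 -> mouth 49.50000000000003
```

Emit:
send_rows(
  increments=[
    [[-0.1, 0, 0, 0, 0, 0, 2], [-0.1, 0, 0, 0, 0, 0, 2], [0, 0, 0, 0, 0, 0, 2], [0, 0, 0, 0, 0, 0, 2], [0, 0, 0, 0, 0, 0, 2], [0, 0, 0, 0, 0, 0, 2], [0, 0, 0, 0, 0, 0, 2], [0, 0, 0, 0, 0, 0, 2]],
  ],
)

```text
time: 7.25
eef_pos: [0.6035, -0.0903, 0.0851]
orientation: [[-0.163, 0.987, -0.002], [0.987, 0.163, -0.0], [0.0, -0.002, -1.0]]
force: [-1.3, 1.0, 0.7]
finger_gap: 0.0281
```

```bash
python3 meas.py | sed 's/-60:.*-53:[0-9]* //; s/ -4[0-4]:.* -4:/ ... -4:/; s/ 8:.*44:/ ... 44:/'; ls pics
```

```text
gap 0.02805525852676795 F [-1.3  1.   0.7] tcp [ 0.60353296 -0.09029407  0.08508645]
drawn since grasp mm 80.88323210575508
-52:169 -51:158 -50:152 -49:158 -48:170 -47:182 -46:189 -45:191 ... -4:186 -3:179 -2:169 -1:160 0:157 1:163 2:172 3:181 4:186 5:188 6:188 7:188 ... 44:188 45:188 46:185 47:178 48:164 49:144 50:118 51:96 52:82 53:76 54:75 55:77 56:78 57:77 58:78 59:78 60:77 61:77 62:78 63:83 64:92 65:104 66:114 67:117 68:112 69:105 70:102 71:107 72:116 73:123 74:133 75:149 76:166 77:179 78:186 79:185 
blade outer edge y 51.50000000000003 -> mouth 49.50000000000003
c1.png
side0.png
side1.png
side2.png
top0.png
top1.png
top2.png
top3.png
top_m640.png
top_m725.png
```

```bash
python3 -c "
from h import *
p=capture('side'); a=p['color'][150:270,290:450]; cv2.imwrite('pics/fin.png',cv2.resize(a,None,fx=5,fy=5,interpolation=cv2.INTER_CUBIC))"
```

```text
(no output)
```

View pics/top_m725.png

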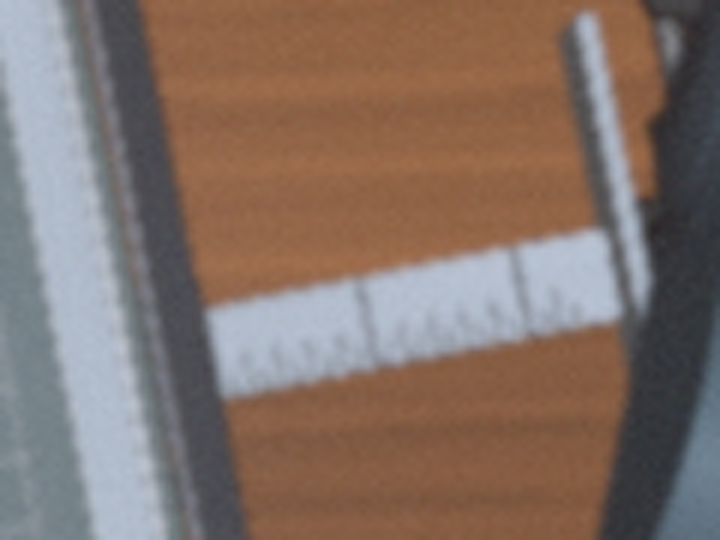

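View pics/fin.png

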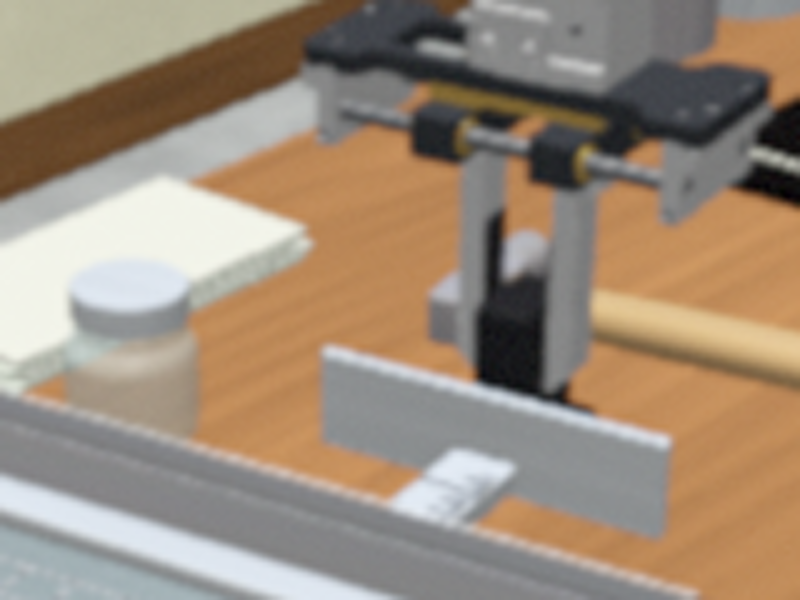

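The top crop shows the bar's visible inner end at (215,352), the 100 line at (370,325) and the 50 line at (525,293). The spacings match, so the 150 line stands at the mouth. The side crop shows the pads shut on the grip, with the jar and hammer where they were. I'll hand it in.

```bash
python3 -c "
from bench import observe,hand_in
s=observe();print(s['time'],s['finger_gap'],s['eef_pos'],abs(s['qvel']).max());print(hand_in())
"
```

```text
7.35 0.02805681029584086 [ 0.60351389 -0.09029525  0.08505687] 0.0018679117673897176
the job is handed in; nothing more can be done
None
```

The front gauge is drawn out to about 150 mm. The arm is holding the grip there with the button squeezed in at 25 N, so you can tighten the clamp screw. I handed the job in at 7.35 s with the arm at rest; no verdict was reported.

- **Reading:** the scale lines in the top camera give about 149.6 mm. Adding the tool's travel of 80.9 mm to the starting reading (69 to 70 mm) gives 150.0 to 150.9 mm. So the checks agree on 150 only to within about 1 mm. The blade covers the last part of the bar at the sleeve's mouth, so I did not see the 150 line itself.
- **Button:** the finger gap is 28.1 mm, a little under the 29 mm expected with the button fully in. The gauge slid freely at about 2 N, so the lock was released.
- **Other items:** the jar and hammer look unmoved in the last side picture, and the arm never went near the tray.

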